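# Set a bottle stirring: click the stirrer's push-to-turn knob up four steps

### The arm

A 7-joint arm with a two-finger parallel gripper is mounted at the origin on a cart in front of the work surface, level with it; the furniture and walls round the work are solid. World frame = base frame: x ahead of the robot, y to its left, z up, the work surface at z = 0. Lengths are in m, angles in degrees, forces in N, time in s.
With the tool pointing down it reaches from about 0.35 to 0.9 m from the base axis. Payload 8.1 kg.
Tool frame: the origin (TCP) lies where the fingers leave the gripper's body, on its centre line; the fingertips stand 66 mm ahead of it and the grasp point (between the pads) lies 47 mm ahead of it; z points along the fingers, y is the line along which they close (so a half turn about z gives the same grasp; the last joint's range is limited). The gripper opens to 92 mm and grips with 3 to 60 N. Pads are 19 mm wide; open, the fingers measure 130 mm over their backs; the gripper's body (75 mm by 190 mm) begins 47 mm behind the grasp point.
Start: joints at [-75.837, 24.895, 1.432, 90.138, -0.665, 64.973, -4.303], TCP at [0.214, 0.587, 0.292] pointing down, gripper open.
Joint ranges: [-149.89, 149.89], [-25.12, 119.58], [-72.63, 75.52], [4.76, 147.25], [-75.54, 255.54], [6.69, 114.76], [-157.13, 157.13]. Speed limits (degrees/s): [127.2, 127.2, 172.46, 172.46, 180, 180, 180].

### API

Orientations are given as a 3x3 rotation matrix whose columns are the frame's x, y, z axes.
In Python, from workcell import manip gives the robot as it stands. Calls block until the motion is done:
- manip.reach(position, orientation): joint-space move of the TCP to a pose.
- manip.move_straight(position, vel=0.15, ori=None): straight line of the TCP; ori=None keeps the orientation; vel is the mean speed in m/s.
- manip.move_joints(angles): joint-space move.
- manip.grip(opening): finger opening in m; the grip force is fixed at half the most; returns when the fingers have stopped.
- manip.pause(seconds).
- manip.solve_ik(position, orientation): joint angles nearest the present ones, or None.
- manip.get_state(): the state.
- manip.grab_frame(name): name is "scene" or "top" or "wrist"; returns a dict with "pixels" (400x640x3 uint8, red, green, blue), "vertical_fov" (degrees; the focal length in pixels is half the picture's height over the tangent of half this angle, whatever the lens; pixels are square), "cx", "cy" (the principal point, pixels), "k1" (the pictures are not rectified: a ray, as slopes to the right and down, at radius r is drawn at 1 + k1 r^2 times it, then the intrinsics apply), "R" (3x3) and "t" (3): a world point X has camera coordinates R X + t. Camera axes: x right, y down, z forward; pixel columns grow to the right and rows downward; lengths in m; the calibration is good to about 2 mm. A picture is of the moment at which its call begins. There is no depth.
A pose or a line that the arm cannot do raises manip.Unreachable and nothing moves.
- manip.job_done(): hands the job in; it is judged then, once.
Trained networks look in the newest picture that a camera, given by its name, has taken for a name from the list of things; names that differ only in an ending like _2 or _b are one class to them, and where a whole thing is asked for, a point or a joint stands for the part that bears it (a point fixed in the world has none). Each returns a list of dicts, best first, with "conf" (0 to 1); they miss things now and then, are a little off and sometimes report something else, mostly with a low value. They report only what shows in the picture. A call takes as long as a camera call. They do not tell look-alikes from the thing itself.
- manip.cut_out(camera, name): "pixels" (400x640 bool, what is visible of it) and "xy" ([column, row] in pixels, amid what is visible of it).
The state is a dict: "time_s": time; "q": joint angles; "joint_vel": joint speeds; "joint_efforts": joint torques, N m; "eef_pos": TCP position; "eef_rot": TCP orientation; "ft_force": force on the tool from outside, world axes, zero at the start; "torque": the same for the moment, N m; "gripper_width": finger opening in m; "grasp_force": force on a finger pad.
Only numpy, scipy, OpenCV 4.12 (cv2) and the standard library are available. Lean on these libraries where they do the work, as an engineer would, in place of code of your own. Each camera call takes 0.05 s, during which the arm holds its last target. There are 200 camera calls.

### The job

Stand the brown reagent bottle from beside the magnetic stirrer upright in the middle of its round plate and let go of it. Then feel the stirrer's push-to-turn knob in through its idle travel until its clutch gives and it comes free and, holding it there without forcing it down hard, turn it up (clockwise) exactly four clicks from where it stands and let it spring back up into its lock. Leave the other loose things on the bench where they are.

Things in the scene. Friction and masses are not known exactly. Their poses are not given: they have to be found in the camera images.
- stirrer: Magnetic stirrer: flat white housing 250 mm deep (its x) by 160 mm wide (its y), flat top deck 45 mm above the bench, fixed to the bench. Origin: centre of its footprint, at bench height; its x points from the knob (front, x = -83 mm) to the round plate (back, x = +67 mm), z up.
- plate_center (a point): Centre of the top face of the round metal plate (124 mm across, flat, 78 mm above the bench, two turned rings in its face) on which a vessel stands. Axes as the stirrer's.
- bottle_center (a point): Centre (half-way up) of the small brown screw-cap reagent bottle, 55 mm in diameter, 106 mm tall, about 0.14 kg, standing upright; the cap, 50 mm in diameter, takes the top 30 mm. z is the bottle's axis. It is one of the two vessels that stand left and right of the stirrer; the other is the wider open beaker. (The bottles at the back of the bench are not meant.)
- knob_grip (a point): On the vertical axis of the stirrer's black knob, half-way up its round grip, 76 mm above the bench while the knob is up; moves with the knob, x towards its pointer. The grip is a ribbed cylinder, 34 mm in diameter, from 14 mm below to 14 mm above this point; it stands on a skirt 52 mm in diameter and 5 mm thick, whose top face is 14 mm below this point and 17 mm above the deck.
- knob_pointer (a point): White pointer mark on the knob's skirt, 22 mm from the axis. The knob turns clockwise seen from above from off (longest printed mark) through nine settings 20 deg apart, one click each; it starts at one of the lowest four. A sprung roller makes the clicks: about 0.14 N m takes it over to the next, and it falls into the nearest setting when let go.
- knob_foot (a point): On the knob's axis at the skirt's underside, 12 mm above the deck while the knob is up. Push-to-turn safety knob: while it is up a lock holds it in its setting (1.4 deg of play) whatever the torque. Pushed down, it first sinks against a light spring (2 N, plus 0.35 N per mm) through an idle travel of 0.8 to 7.5 mm, different each time and not visible: it can only be felt.
- knob: The same knob as a whole (origin at knob_foot). After the idle travel it bites on a clutch spring (2 N more at once, then 6 N per mm); about 1 mm further, at 10 to 13 N of push in all, it comes free of the lock and can be turned for as long as it is kept there. More than 18 N of push strains the clutch. Let go at a setting, it springs up by itself and locks again.
- clutch (a joint): How far the clutch spring inside the knob's lock is squeezed, m: 0 through the idle travel, grows once the push bites (6 N per mm after the first 2 N); the lock is clear at 1.0 to 1.2 mm, and 2.3 mm is too far (18 to 20 N of push in all).
- beaker: Bystander: empty glass beaker, 72 mm in diameter, 93 mm tall, origin at the centre of its underside.
- label_tape: Bystander: roll of tape lying flat, 100 mm across, 25 mm high, origin at the centre of its underside.
- film_box: Bystander: carton 57 x 101 x 53 mm, origin at the centre of its underside.
- screwdriver: Bystander: screwdriver lying on the bench, 192 mm long along its y, 28 mm thick, origin at the centre of its underside.
- marker: Bystander: marker pen lying on the bench, 128 mm long along its y, 16 mm thick, origin at the centre of its underside.
There are look-alikes about, which are no part of the job. What is shaped like the part that bears bottle_center but yellow is not meant.

How it is judged:
By the outcome, as a careful person would: the job done as asked, in the order asked, and still so for the second after the job is handed in, with the robot touching nothing.
It also fails if it takes over 56 s, if anything falls off the work surface, if the arm or the gripper's body presses on something with over 40 N, if the wrist force passes 120 N, or if a joint passes its speed limit or range.

## Working session

There is one attempt and no reset: what is moved stays moved. The work goes in short steps, each a Python script; the robot and the scene stay as the last script left them, time stands still between calls to the robot, and variables do not carry over. Pictures are saved under pics/ and viewed, at most 10 in all, crops included, and the job is handed in when it is done.

```bash
ls; mkdir -p pics; cat > h.py <<'E'
import numpy as np, cv2
from workcell import manip
def save(cam,fn):
    f=manip.grab_frame(cam); cv2.imwrite(fn,f["pixels"][:,:,::-1]); return f
def K(f):
    fl=200/np.tan(np.radians(f["vertical_fov"])/2); return fl
def ray(f,uv):
    fl=K(f); Km=np.array([[fl,0,f["cx"]],[0,fl,f["cy"]],[0,0,1]])
    p=cv2.undistortPoints(np.array([[uv]],float),Km,np.array([f["k1"],0,0,0,0.]))[0,0]
    R=np.array(f["R"]);t=np.array(f["t"])
    return -R.T@t, R.T@np.array([p[0],p[1],1])
def atz(f,uv,z):
    o,d=ray(f,uv); return o+d*(z-o[2])/d[2]
def proj(f,X):
    fl=K(f);c=np.array(f["R"])@np.array(X)+np.array(f["t"]);s=c[:2]/c[2];s=s*(1+f["k1"]*(s@s));return s*fl+[f["cx"],f["cy"]]
E
python3 - <<'E'
from h import *
a=[]
for c in ["scene","top"]:
    f=save(c,f"pics/{c}0.png")
    print(c,K(f),f["k1"],-np.array(f["R"]).T@f["t"])
    for n in ["stirrer","bottle_center","knob","knob_pointer","plate_center","beaker","film_box","screwdriver","label_tape","marker"]:
        try:
            for r in manip.cut_out(c,n)[:3]:
                print(n,round(r["conf"],2),np.round(r["xy"]),r["pixels"].sum(),np.round(atz(f,r["xy"],0.05),3))
        except Exception as e: print(n,e)
s=manip.get_state();print(s["time_s"],s["eef_pos"],s["eef_rot"],s["ft_force"],s["gripper_width"])
E
```

```text
pics
scene 369.7998819672943 -0.018739878015157158 [0.57963452 0.49068437 0.73497389]
stirrer 0.82 [309. 253.] 7790 [0.554 0.064 0.05 ]
stirrer 0.58 [320. 124.] 651 [ 0.477 -0.368  0.05 ]
bottle_center 0.84 [350. 183.] 868 [ 0.43  -0.128  0.05 ]
bottle_center 0.82 [348. 340.] 1165 [0.501 0.26  0.05 ]
knob 0.7 [348. 241.] 478 [0.464 0.043 0.05 ]
knob_pointer 0.61 [348. 245.] 443 [0.467 0.054 0.05 ]
plate_center 0.65 [306. 253.] 7699 [0.56  0.064 0.05 ]
beaker 0.73 [311. 156.] 921 [ 0.515 -0.238  0.05 ]
beaker 0.5 [399. 342.] 496 [0.41  0.273 0.05 ]
film_box 0.83 [319. 125.] 680 [ 0.479 -0.364  0.05 ]
screwdriver 0.8 [361. 158.] 254 [ 0.385 -0.211  0.05 ]
label_tape 0.78 [266. 152.] 639 [ 0.638 -0.27   0.05 ]
top 476.83401830257935 -0.13236622073028756 [ 0.3654215 -0.0459093  1.2264933]
stirrer 0.88 [287. 186.] 6274 [0.542 0.047 0.05 ]
stirrer 0.34 [288. 213.] 352 [0.474 0.044 0.05 ]
bottle_center 0.84 [201. 200.] 551 [0.506 0.263 0.05 ]
bottle_center 0.67 [360. 171.] 513 [ 0.579 -0.135  0.05 ]
bottle_center 0.61 [354. 227.] 452 [ 0.439 -0.12   0.05 ]
knob 0.71 [285. 216.] 322 [0.467 0.05  0.05 ]
knob 0.39 [208. 248.] 249 [0.388 0.242 0.05 ]
knob_pointer 0.72 [284. 216.] 341 [0.467 0.054 0.05 ]
plate_center 0.89 [289. 186.] 6308 [0.54  0.042 0.05 ]
beaker 0.89 [404. 194.] 833 [ 0.521 -0.246  0.05 ]
beaker 0.28 [416. 252.] 511 [ 0.376 -0.271  0.05 ]
film_box 0.74 [457. 211.] 944 [ 0.478 -0.379  0.05 ]
film_box 0.21 [284. 214.] 350 [0.47  0.055 0.05 ]
screwdriver 0.95 [415. 252.] 441 [ 0.376 -0.269  0.05 ]
label_tape 0.82 [440. 140.] 666 [ 0.658 -0.341  0.05 ]
marker 0.83 [207. 245.] 256 [0.394 0.246 0.05 ]
1.1 [0.21421147 0.58717722 0.29224845] [[-9.39439685e-01  3.42714275e-01  6.05791327e-05]
 [ 3.42714279e-01  9.39439682e-01  7.88388079e-05]
 [-2.98912562e-05  9.48256387e-05 -9.99999995e-01]] [-0.38785768 -0.37816922  0.2756216 ] 0.0920455350314072
```

View pics/top0.png

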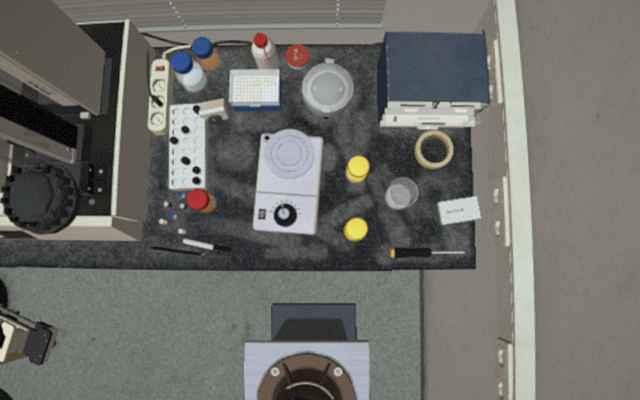

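View pics/scene0.png

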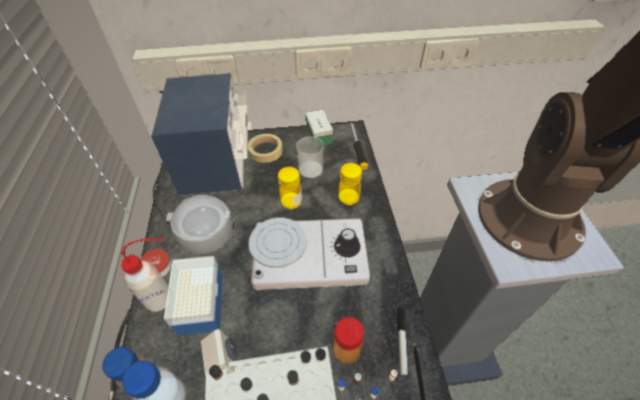

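The target is the red-capped brown bottle to the left, at top (201,200). The yellow ones are look-alikes. The stirrer is at top (287,186) and its knob at (285,216). I'll take a closer look with the wrist camera.

```bash
python3 - <<'E'
from h import *
s=manip.get_state();R=np.array(s["eef_rot"])
f=manip.grab_frame("wrist");C=-np.array(f["R"]).T@f["t"]
print("cam in tool",R.T@(C-s["eef_pos"]),"view axis in tool",R.T@np.array(f["R"])[2],K(f),f["k1"])
manip.move_straight([0.32,0.28,0.36],vel=0.25)
manip.move_straight([0.40,0.14,0.38],vel=0.25,ori=np.diag([-1.,1,-1]) if R[0,0]<0 else np.diag([1.,-1,-1]))
f=save("wrist","pics/w1.png")
s=manip.get_state();print(s["time_s"],s["eef_pos"],s["q"])
for n in ["knob","knob_pointer","bottle_center","plate_center","stirrer"]:
    for r in manip.cut_out("wrist",n)[:3]: print(n,round(r["conf"],2),np.round(r["xy"]),r["pixels"].sum(),np.round(atz(f,r["xy"],0.06),3))
E
```

```text
cam in tool [ 0.08376527 -0.00022574 -0.09073761] view axis in tool [-0.30272817  0.00135075  0.95307599] 327.2473375851481 -0.018889923206990566
3.475 [0.39934882 0.14156218 0.37962148] [-45.27507572   0.7462397   19.04308985 109.13982302  -0.27138896
  70.198735    63.94442382]
knob 0.9 [246. 210.] 1198 [0.47  0.051 0.06 ]
knob_pointer 0.64 [249. 211.] 1155 [0.471 0.054 0.06 ]
bottle_center 0.97 [394. 227.] 1507 [0.494 0.251 0.06 ]
bottle_center 0.75 [155. 257.] 183 [ 0.54  -0.082  0.06 ]
bottle_center 0.64 [115. 179.] 3106 [ 0.427 -0.119  0.06 ]
plate_center 0.67 [256. 232.] 13439 [0.502 0.062 0.06 ]
stirrer 0.58 [256. 226.] 13258 [0.493 0.063 0.06 ]
stirrer 0.21 [ 33. 134.] 1186 [ 0.368 -0.213  0.06 ]
```

View pics/w1.png

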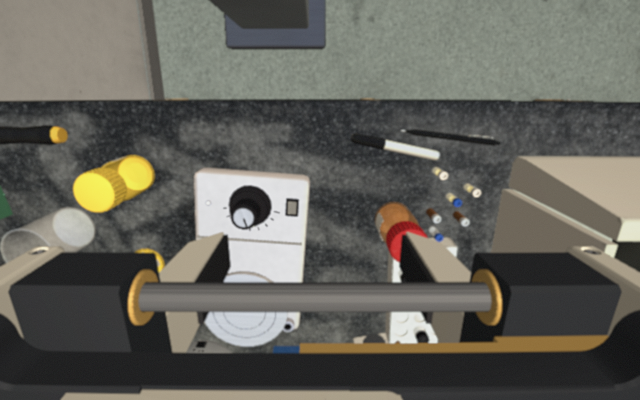

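The wrist view shows the knob at (249,207), the bottle at (400,230) with vials to its upper right at (430–475,175–235), and the rack below it. I'll fit poses with silhouette models over the cameras.

```bash
cat >> h.py <<'E'
from scipy.optimize import minimize
def hull(f,P):
    p=np.array([proj(f,x) for x in P]); m=np.zeros((400,640),np.float32)
    # soft edges through 4x supersampling with fixed-point shift
    cv2.fillConvexPoly(m,np.round(cv2.convexHull(p.astype(np.float32))*16).astype(np.int32),1.,cv2.LINE_8,4); return m
def cyl(c,r,z0,z1):
    a=np.linspace(0,2*np.pi,40); return [(c[0]+r*np.cos(t),c[1]+r*np.sin(t),z) for t in a for z in (z0,z1)]
def st(f,q):
    x,y,w=q;c,s=np.cos(w),np.sin(w);T=lambda a,b:(x+c*a-s*b,y+s*a+c*b)
    box=[(*T(a,b),z) for a in(-.125,.125) for b in(-.08,.08) for z in(0,.045)]
    return np.maximum.reduce([hull(f,box),hull(f,cyl(T(.067,0),.062,.045,.078)),hull(f,cyl(T(-.083,0),.017,.062,.09))])
def bt(f,q): return np.maximum(hull(f,cyl(q,.0275,0,.076)),hull(f,cyl(q,.025,.076,.106)))
def fit(model,views,q0,step):
    def cost(q):
        e=0
        for f,m in views:
            a=model(f,q); e+=1-np.minimum(a,m).sum()/np.maximum(a,m).sum()
        return e/len(views)
    q0=np.array(q0,float); S=np.vstack([q0]+[q0+np.eye(len(q0))[i]*step[i] for i in range(len(q0))])
    r=minimize(cost,q0,method="Nelder-Mead",options=dict(initial_simplex=S,xatol=1e-4,fatol=1e-5)); return r.x,r.fun
E
python3 - <<'E'
from h import *
F={};
def pick(c,n,X):
    f=F.setdefault(c,manip.grab_frame(c)); rs=manip.cut_out(c,n); u=proj(f,X)
    r=min(rs,key=lambda r:np.hypot(*(r["xy"]-u))); return f,r["pixels"].astype(np.float32)
S={c:pick(c,"stirrer",(.54,.05,.05)) for c in("top","scene")}
B={c:pick(c,"bottle_center",(.5,.26,.05)) for c in("top","scene")}
for nm,V,mod,q0,st_ in(("stirrer",S,st,[.54,.05,0.],[.01,.01,.08]),("bottle",B,bt,[.5,.26],[.01,.01])):
    for k in (["top"],["scene"],["top","scene"]):
        print(nm,k,*fit(mod,[V[c] for c in k],q0,st_))
q,_=fit(st,list(S.values()),[.54,.05,0],[.01,.01,.08]); b,_=fit(bt,list(B.values()),[.5,.26],[.01,.01])
np.save("q.npy",q);np.save("b.npy",b)
c,s=np.cos(q[2]),np.sin(q[2]);T=lambda a:q[:2]+a*np.array([c,s]); print("plate",T(.067),"knob",T(-.083))
f=F["top"];im=f["pixels"][:,:,::-1].copy()
big=cv2.resize(im[110:260,150:340],None,fx=4,fy=4,interpolation=cv2.INTER_CUBIC)
def dr(P):
    p=np.array([(proj(f,x)-[150,110])*4+1.5 for x in P]);cv2.polylines(big,[p.astype(int)],True,(0,255,0),1)
ring=lambda c,r,z:[(c[0]+r*np.cos(t),c[1]+r*np.sin(t),z) for t in np.linspace(0,6.28,50)]
dr(ring(T(.067),.062,.078));dr(ring(T(-.083),.017,.09));dr(ring(T(-.083),.026,.062));dr(ring(b,.025,.106))
dr([(q[0]+c*a-s*d,q[1]+s*a+c*d,.045) for a,d in((-.125,-.08),(-.125,.08),(.125,.08),(.125,-.08))])
cv2.imwrite("pics/fit.png",big)
E
```

```text
stirrer ['top'] [ 0.55113314  0.04544676 -0.07580058] 0.08175337314605713
stirrer ['scene'] [ 0.55165459  0.04035624 -0.0637623 ] 0.07350140810012817
stirrer ['top', 'scene'] [ 0.55095648  0.04441499 -0.06996103] 0.08157044649124146
bottle ['top'] [0.51574783 0.23438904] 0.709470272064209
bottle ['scene'] [0.50397863 0.26254253] 0.07744872570037842
bottle ['top', 'scene'] [0.50408285 0.26256667] 0.39744681119918823
plate [0.61779258 0.03973142] knob [0.46815952 0.05021702]
```

View pics/fit.png

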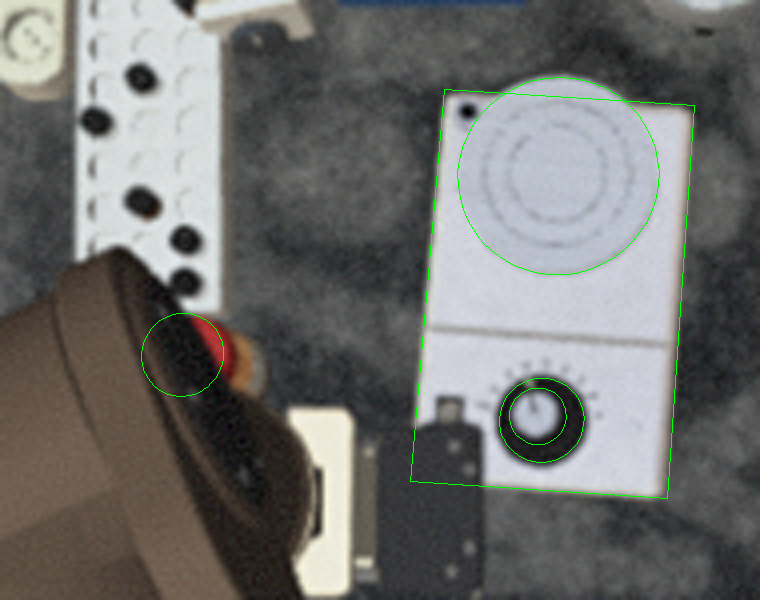

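The stirrer fit overlays well. The bottle circle sits about 8 mm off because the arm hides the bottle in the top view, so I'll refit from the earlier unobstructed pictures by colour.

```bash
python3 - <<'E'
from h import *
V=[]
for c,box in(("top",(180,220,182,220)),("scene",(325,375,310,370)),("wrist",(365,440,190,265))):
    f=manip.grab_frame(c); im=cv2.imread("pics/"+("w1" if c=="wrist" else c+"0")+".png")
    h=cv2.cvtColor(im,cv2.COLOR_BGR2HSV).astype(int); m=((h[...,0]<18)|(h[...,0]>170))&(h[...,1]>110)&(h[...,2]>60)
    k=np.zeros_like(m);x0,x1,y0,y1=box;k[y0:y1,x0:x1]=1;m=m&k
    n,l,stt,_=cv2.connectedComponentsWithStats(m.astype(np.uint8));i=1+np.argmax(stt[1:,4]);m=(l==i).astype(np.float32)
    print(c,stt[i],fit(bt,[(f,m)],[.5,.255],[.01,.01])); V.append((f,m))
    if c=="top":
        red=m*((h[...,0]<5)|(h[...,0]>170)); ys,xs=np.nonzero(red); print("red bbox",xs.min(),xs.max(),ys.min(),ys.max(), atz(f,((xs.min()+xs.max())/2,(ys.min()+ys.max())/2),.106))
    vis=im.copy()
print(fit(bt,V[:2],[.5,.255],[.01,.01]))
im=cv2.imread("pics/top0.png");b=fit(bt,V[:2],[.5,.255],[.01,.01])[0];np.save("b.npy",b);f=V[0][0]
tiles=[]
for (f,m),fn,(x,y) in zip(V,("top0","scene0","w1"),((160,160),(310,300),(360,180))):
    t=cv2.resize(cv2.imread(f"pics/{fn}.png")[y:y+80,x:x+80] if fn!="w1" else cv2.imread("pics/w1.png")[y:y+80,x:x+80],None,fx=3.3,fy=3.3,interpolation=cv2.INTER_CUBIC)
    for r,z in((.025,.106),(.0275,0)):
        p=np.array([(proj(f,P)-[x,y]+.5)*3.3 for P in cyl(b,r,z,z)]).astype(int);cv2.polylines(t,[p],True,(0,255,0),1)
    tiles.append(t)
cv2.imwrite("pics/b.png",np.hstack(tiles))
E
```

```text
top [187 189  27  24 491] (array([0.50272003, 0.26367599]), np.float64(0.22432857751846313))
red bbox 187 208 189 209 [0.50236634 0.25692336 0.106     ]
scene [ 333  317   32   47 1180] (array([0.50341175, 0.2593751 ]), np.float64(0.10342204570770264))
wrist [ 378  202   49   60 1421] (array([0.49789719, 0.25628441]), np.float64(0.4451386332511902))
(array([0.50352783, 0.25849243]), np.float64(0.1677125096321106))
```

View pics/b.png

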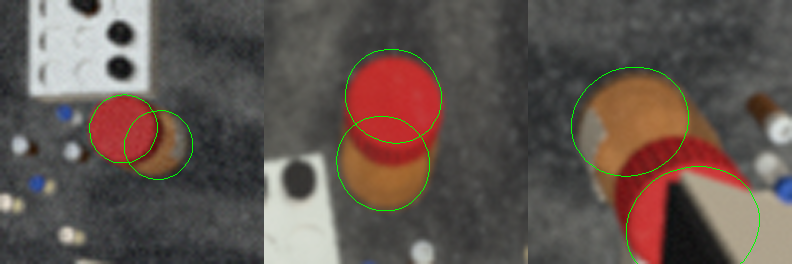

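The top overlay puts the bottle at about (0.503, 0.257). Next is the pick and place.

```bash
python3 - <<'E'
from h import *
R=np.diag([-1.,1,-1]);b=np.array([.503,.257]);q=np.load("q.npy");P=q[:2]+.067*np.array([np.cos(q[2]),np.sin(q[2])])
def st_(l):
    s=manip.get_state();print(l,round(s["time_s"],2),np.round(s["eef_pos"],4),np.round(s["ft_force"],2),round(s["gripper_width"],4),round(s["grasp_force"],1),flush=True)
manip.grip(.080)
manip.move_straight([*b,.25],.25,ori=R); st_("above")
manip.move_straight([*b,.114],.1); st_("down")
manip.grip(.04); st_("gripped")
manip.move_straight([*b,.225],.15); st_("lifted")
manip.move_straight([*P,.225],.2); st_("over")
manip.move_straight([*P,.1955],.08); st_("near")
z=.1955
while z>.189:
    z-=.001; manip.move_straight([*P,z],.03); s=manip.get_state()
    if s["ft_force"][2]>1.5: break
st_("set"); f=save("wrist","pics/w2.png"); manip.grip(.08); st_("rel")
manip.move_straight([*P,.32],.2); st_("up")
save("top","pics/t2.png"); save("scene","pics/s2.png")
E
```

```text
above 5.69 [0.503  0.2562 0.2506] [-0.87 -0.48 -0.56] 0.0801 0.0
down 7.2 [0.5033 0.2572 0.1146] [-0.19 -0.1  -0.37] 0.08 0.0
gripped 7.76 [0.5031 0.2573 0.1141] [-0.19  1.04  1.52] 0.0528 29.9
lifted 8.65 [0.5024 0.2567 0.2241] [ 0.43  0.69 -1.46] 0.0527 29.8
over 10.03 [0.6173 0.0412 0.2248] [ 0.72 -0.51 -1.32] 0.0529 29.8
near 10.54 [0.6176 0.0398 0.1951] [-0.46  0.08 -1.25] 0.0527 29.8
set 11.54 [0.6181 0.0398 0.1921] [-1.77  1.05  4.92] 0.0527 30.0
rel 12.25 [0.6178 0.0397 0.1915] [ 0.58 -1.01 -0.61] 0.0797 0.0
up 13.04 [0.6172 0.0398 0.3188] [ 0.18 -0.62 -1.17] 0.0803 0.0
```

```bash
python3 - <<'E'
from h import *
q=np.load("q.npy");k=q[:2]-.083*np.array([np.cos(q[2]),np.sin(q[2])]);P=q[:2]+.067*np.array([np.cos(q[2]),np.sin(q[2])])
w=np.radians(40);c,s=np.cos(w),np.sin(w);R=np.array([[c,-s,0],[s,c,0],[0,0,1]])@np.diag([-1.,1,-1])
manip.move_straight([*k,.26],.25,ori=R)
s=manip.get_state();print(s["time_s"],np.round(s["eef_pos"],4),np.round(s["q"],1))
c,s=np.cos(-2*w),np.sin(-2*w);print("end q",manip.solve_ik([*k,.125],np.array([[c,-s,0],[s,c,0],[0,0,1]])@R))
tiles=[]
for cam in("top","scene","wrist"):
    f=manip.grab_frame(cam);im=f["pixels"][:,:,::-1].copy()
    print(cam,[(round(r["conf"],2),np.round(r["xy"])) for r in manip.cut_out(cam,"knob")[:2]])
    def dr(C,r,z,col=(0,255,0)): cv2.polylines(big,[np.array([(proj(f,p)-o+.5)*S for p in cyl(C,r,z,z)]).astype(int)],True,col,1)
    if cam=="wrist": continue
    u=proj(f,(*(P if cam!="wrist" else k),.1)); o=np.clip((u-[50,50]),0,[540,300]).astype(int);S=4
    big=cv2.resize(im[o[1]:o[1]+100,o[0]:o[0]+100],None,fx=S,fy=S,interpolation=cv2.INTER_CUBIC)
    dr(P,.025,.184);dr(P,.0275,.078);dr(P,.062,.078)
    tiles.append(big)
cv2.imwrite("pics/p.png",np.hstack(tiles))
cv2.imwrite("pics/w3.png",im)
E
```

```text
13.9917 [0.4692 0.0502 0.2603] [-22.   12.4  11.2 114.   -3.   53.8 120.6]
end q [-29.5840613   24.83204403  22.17645888 122.99541759 -16.09473555
  34.87586516  54.03420736]
top []
scene [(0.8, array([348., 240.])), (0.16, array([312., 260.]))]
wrist [(0.87, array([317., 186.]))]
```

View pics/p.png

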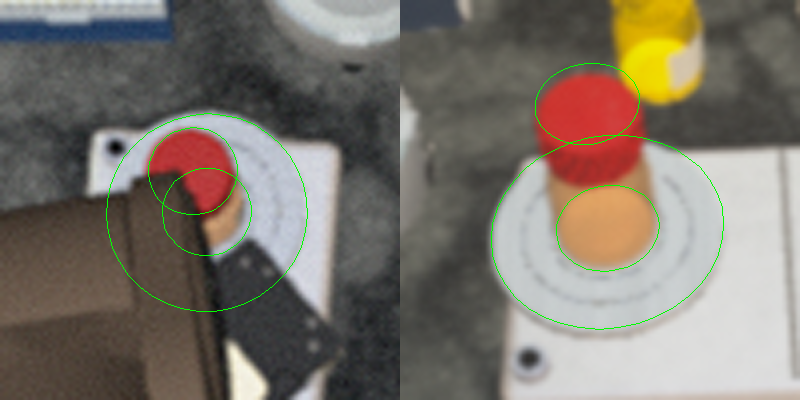

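View pics/w3.png

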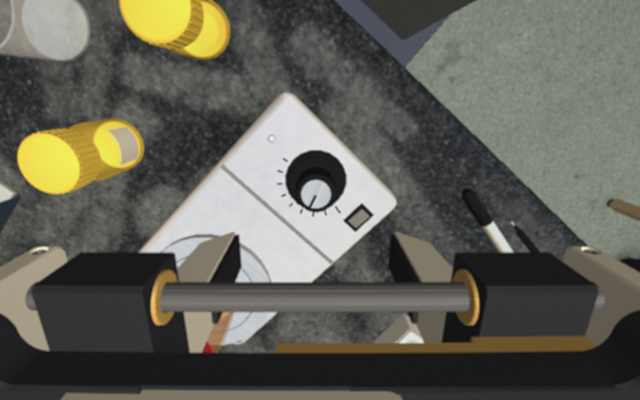

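The bottle stands centred in both views; its foot and cap rings coincide. The wrist view shows the knob at (316,182) with its pointer line running to lower left. Next I'll grip the knob and feel it in.

```bash
cat >> h.py <<'E'
def push(n=4):
    F=[]
    for _ in range(n): manip.pause(.02); F.append(manip.get_state()["ft_force"])
    return np.mean(F,0),np.std(F,0)
E
python3 - <<'E'
from h import *
f=manip.grab_frame("wrist");print("knob top est",atz(f,(316.5,190),.09))
q=np.load("q.npy");k=q[:2]-.083*np.array([np.cos(q[2]),np.sin(q[2])])
manip.grip(.065);manip.move_straight([*k,.16],.2);manip.move_straight([*k,.1295],.06);manip.pause(.1)
B,sd=push(6);print("base",B,sd,manip.get_state()["time_s"])
manip.grip(.02);manip.pause(.1);G,_=push();s=manip.get_state();print("grip",G-B,s["torque"],s["gripper_width"],s["grasp_force"],s["eef_pos"])
np.save("B.npy",B);z0=s["eef_pos"][2];zc=.1295;bite=None;prev=0
while zc>.1295-.0105:
    zc-=.0004 if bite is None else .0002
    manip.move_straight([*k,zc],.02);F,sd=push(3);s=manip.get_state();d=(z0-s["eef_pos"][2])*1e3;p=F[2]-B[2]
    print(f"{s['time_s']:.2f} cmd {1e3*(.1295-zc):.2f} d {d:.2f} F {p:.2f} sd {sd[2]:.2f}",flush=True)
    if bite is None and p>2+.35*max(d,0)+1.6: bite=d
    if bite is not None and p>4+.35*bite+8.2: break
    if p>15.5: break
    prev=p
np.save("z.npy",[zc,bite if bite else -1,z0])
E
```

```text
knob top est [0.46437096 0.05049283 0.09      ]
base [-0.38806348  0.09388398  0.20868846] [0.4217375  0.13205725 0.37363283] 16.35
grip [-0.22906549  0.40181092  1.34735839] [ 0.15166649  0.19541185 -0.04889378] 0.034212083164966794 30.000186842280527 [0.46813355 0.05025861 0.12950634]
17.43 cmd 0.40 d 0.42 F 0.90 sd 0.03
17.73 cmd 0.80 d 0.82 F 1.55 sd 0.51
18.02 cmd 1.20 d 1.20 F 1.42 sd 0.25
18.32 cmd 1.60 d 1.60 F 1.52 sd 0.16
18.62 cmd 2.00 d 2.00 F 0.99 sd 0.15
18.93 cmd 2.40 d 2.42 F 1.83 sd 0.34
19.23 cmd 2.80 d 2.81 F 1.93 sd 0.26
19.52 cmd 3.20 d 3.19 F 1.92 sd 0.20
19.82 cmd 3.60 d 3.60 F 1.61 sd 0.97
20.12 cmd 4.00 d 4.01 F 2.21 sd 0.19
20.43 cmd 4.40 d 4.43 F 2.46 sd 0.23
20.73 cmd 4.80 d 4.80 F 2.93 sd 0.27
21.02 cmd 5.20 d 5.22 F 3.10 sd 0.20
21.32 cmd 5.60 d 5.61 F 2.76 sd 0.04
21.62 cmd 6.00 d 6.01 F 2.68 sd 0.36
21.93 cmd 6.40 d 6.41 F 2.96 sd 0.20
22.23 cmd 6.80 d 6.71 F 5.68 sd 0.23
22.52 cmd 7.20 d 7.06 F 7.13 sd 0.26
22.82 cmd 7.40 d 7.18 F 7.69 sd 0.46
23.12 cmd 7.60 d 7.35 F 8.23 sd 0.08
23.43 cmd 7.80 d 7.49 F 9.28 sd 0.18
23.73 cmd 8.00 d 7.65 F 10.17 sd 0.66
24.02 cmd 8.20 d 7.83 F 10.64 sd 1.13
24.32 cmd 8.40 d 7.98 F 11.95 sd 0.18
24.62 cmd 8.60 d 8.14 F 12.33 sd 0.31
24.93 cmd 8.80 d 8.28 F 13.08 sd 0.28
25.23 cmd 9.00 d 8.45 F 14.14 sd 0.50
25.52 cmd 9.20 d 8.62 F 14.82 sd 0.69
```

The bite came at about 6.5 mm. The push is now roughly 16 N true, since the idle readings show a −1.2 N offset, so the clutch is at about 1.6 mm. I'll ease off slightly, then turn in small steps while watching force and torque.

```bash
cat > turn.py <<'E'
import sys
from h import *
q=np.load("q.npy");k=q[:2]-.083*np.array([np.cos(q[2]),np.sin(q[2])]);B=np.load("B.npy");zc=np.load("z.npy")[0]
def Rw(deg):
    w=np.radians(deg);c,s=np.cos(w),np.sin(w);return np.array([[c,-s,0],[s,c,0],[0,0,1]])@np.diag([-1.,1,-1])
def run(angs,zc):
    for a in angs:
        manip.move_straight([*k,zc],.02,ori=Rw(a));F,sd=push(2);s=manip.get_state();p=F[2]-B[2]
        E=np.array(s["eef_rot"]);yaw=np.degrees(np.arctan2(-E[0,1],E[1,1]))
        print(f"{s['time_s']:.2f} a {a} yaw {yaw:.2f} F {p:.2f} Tz {s['torque'][2]:.3f} z {1e3*s['eef_pos'][2]:.2f} xy {np.round(F[:2]-B[:2],1)}",flush=True)
        if p>15.3: zc+=.0002
        if p<12.8: zc-=.0002
    np.save("z.npy",[zc,0,0]);return zc
E
python3 - <<'E'
from turn import *
run([40,38,36],zc+.0002)
E
```

```text
25.81 a 40 yaw 39.99 F 13.62 Tz 0.104 z 121.06 xy [-3.7  1.6]
26.09 a 38 yaw 38.00 F 13.75 Tz 0.041 z 121.04 xy [-4.4  2.3]
26.38 a 36 yaw 36.00 F 13.45 Tz 0.080 z 121.05 xy [-4.6  2. ]
```

```bash
python3 - <<'E'
from turn import *
run([33,30,27,24],zc)
E
```

```text
26.66 a 33 yaw 33.00 F 13.71 Tz 0.000 z 121.03 xy [-4.3  2.5]
26.94 a 30 yaw 30.01 F 13.81 Tz 0.032 z 121.03 xy [-5.  3.]
27.23 a 27 yaw 27.01 F 13.92 Tz -0.003 z 121.01 xy [-5.3  2.8]
27.51 a 24 yaw 24.01 F 14.02 Tz -0.015 z 121.00 xy [-5.3  3.5]
```

```bash
python3 - <<'E'
from turn import *
run(list(range(20,-41,-4)),zc)
E
```

```text
27.79 a 20 yaw 20.03 F 15.00 Tz 0.019 z 120.98 xy [-5.4  4.5]
28.07 a 16 yaw 16.03 F 14.04 Tz 0.067 z 120.97 xy [-5.4  4.3]
28.36 a 12 yaw 12.04 F 14.55 Tz 0.045 z 120.96 xy [-5.   4.8]
28.64 a 8 yaw 8.04 F 14.38 Tz -0.034 z 120.95 xy [-5.7  5.5]
28.93 a 4 yaw 4.04 F 13.67 Tz -0.099 z 120.97 xy [-5.9  6.5]
29.21 a 0 yaw 0.06 F 14.56 Tz -0.012 z 120.97 xy [-5.3  6.7]
29.49 a -4 yaw -3.93 F 14.02 Tz 0.042 z 120.97 xy [-5.8  8.2]
29.77 a -8 yaw -7.92 F 14.29 Tz 0.091 z 120.99 xy [-5.5  7.4]
30.06 a -12 yaw -11.92 F 13.76 Tz -0.014 z 120.98 xy [-5.1  8.4]
30.34 a -16 yaw -15.92 F 13.58 Tz -0.053 z 120.99 xy [-5.3  9.2]
30.62 a -20 yaw -19.90 F 13.84 Tz -0.046 z 121.00 xy [-5.   9.8]
30.91 a -24 yaw -23.90 F 13.93 Tz 0.073 z 121.01 xy [-4.7  9.5]
31.19 a -28 yaw -27.89 F 13.49 Tz 0.003 z 121.02 xy [-4.3 10.2]
31.48 a -32 yaw -31.89 F 13.97 Tz 0.048 z 121.04 xy [-4.1  9.9]
31.76 a -36 yaw -35.89 F 13.98 Tz -0.036 z 121.03 xy [-3.7 11.9]
32.04 a -40 yaw -39.88 F 14.21 Tz 0.007 z 121.07 xy [-3.9 11.2]
```

```bash
python3 - <<'E'
from turn import *
manip.grip(.07);manip.pause(.2);s=manip.get_state();print(s["time_s"],s["ft_force"],s["gripper_width"])
manip.move_straight([*k,.16],.12);manip.move_straight([*k,.26],.25,ori=Rw(40))
f=save("wrist","pics/w4.png");print(manip.get_state()["time_s"])
a=cv2.imread("pics/w3.png")[130:240,250:400];b=cv2.imread("pics/w4.png")[130:240,250:400]
cv2.imwrite("pics/cmp.png",cv2.resize(np.hstack([a,b]),None,fx=2.6,fy=2.6,interpolation=cv2.INTER_CUBIC))
# unwrap skirt annulus z=.062 around the axis and find the white mark
for fn in("w3","w4"):
    g=cv2.imread(f"pics/{fn}.png",0).astype(np.float32)
    A=np.arange(0,360,2);v=[np.mean([cv2.getRectSubPix(g,(1,1),tuple(map(float,proj(f,(k[0]+r*np.cos(np.radians(t)),k[1]+r*np.sin(np.radians(t)),.062)))))[0,0] for r in(.020,.022,.024)]) for t in A]
    i=np.argsort(v)[::-1][:8];print(fn,[(int(A[j]),round(float(v[j]))) for j in i])
E
```

```text
33.0167 [-0.10506034  0.56744816  0.10992226] 0.06990010234445818
35.0917
w3 [(54, 147), (52, 146), (56, 146), (62, 144), (58, 144), (60, 144), (50, 142), (64, 141)]
w4 [(298, 211), (296, 198), (300, 183), (56, 180), (42, 180), (44, 180), (54, 180), (58, 179)]
```

View pics/cmp.png

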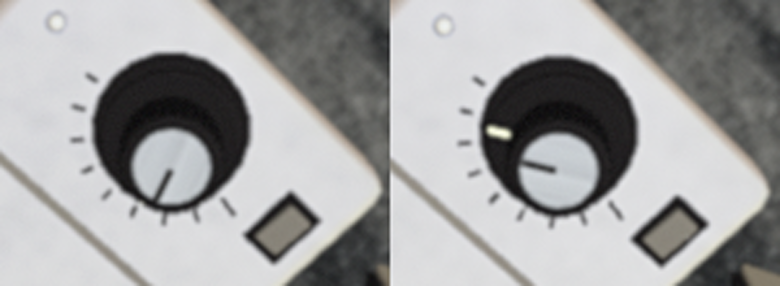

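The knob line turned clockwise from (157,203) to (522,163) in the paired crops. The pointer went from about 15–18° to 298°, which is 80° or four clicks. The knob is back up and the gripper is clear of everything.

```bash
python3 -c "
from workcell import manip
print(manip.job_done())"
```

```text
the job is handed in; nothing more can be done
None
```

I stood the brown bottle upright in the middle of the plate and turned the knob clockwise by four clicks (about 80°, checked on camera). I let the knob spring back up, moved the gripper clear and handed the job in at about 35 s of the 56 s allowed.

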